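# Close the split bearing housing and hold it shut

### The arm

A 7-joint arm with a two-finger parallel gripper is mounted at the origin on the work surface. World frame = base frame: x ahead of the robot, y to its left, z up, the work surface at z = 0. Lengths are in m, angles in rad, forces in N, time in s.
With the tool pointing down it reaches from about 0.4 to 0.85 m from the base axis. Payload 4.5 kg.
Tool frame: the origin (TCP) lies at the very end of the fingers, on their centre line; the grasp point (between the pads) lies 19 mm behind it (r.pinch_z is the distance from the TCP to the grasp point, in m); z points along the fingers, y is the line along which they close (so a half turn about z gives the same grasp; the last joint's range is limited). The gripper opens to 88 mm and grips with 3 to 60 N. Pads are 18 mm wide; open, the fingers measure 123 mm over their backs; the gripper's body (75 mm by 187 mm) begins 45 mm behind the grasp point.
Start: joints at [1.236, 0.689, -0.195, 1.565, 0.157, 0.902, -0.215], TCP at [0.225, -0.583, 0.239] pointing down, gripper open.
Joint ranges: [-3.01, 3.01], [-0.46, 2.08], [-1.47, 1.51], [0.13, 2.56], [-1, 4.14], [0.04, 2.09], [-2.66, 2.66]. Speed limits (rad/s): [2.57, 2.57, 3.14, 3.14, 3.14, 3.14, 3.14].

### API

Orientations are given as a unit quaternion [x, y, z, w].
In Python, from plant import r, cams gives the robot as it stands.
- The arm moves only by the shell command python3 -m pendant 'ROWS' [FORCE]. ROWS is JSON, a list of rows, each a list of 3 entries, a list of its own where there are three numbers: the closure, from -1 (fully open) to 1 (shut), then the shift along the tool's x, y, z in mm, then the turn, a rotation vector about the tool's x, y, z in degrees. A call has 1 to 8 rows; each row shifts and turns the commanded pose from where the row before left it, along the tool's axes as they then stand; what a row does not reach is not made up. A row lasts 1/8 s, in which the tool goes at most 62.5 mm and 10.7 degrees, less where a joint would pass 70% of its speed; a pose out of reach is approached as far as the arm can. A call with a gripper value outside its range is refused whole. The fingers move at their own pace and stop on an object; FORCE is the grip in N (left out, the last holds). Time passes only in rows, so rows that do not move let the fingers close. It gives the time, the measured TCP pose, the force, the opening and the grip force at its end, in the units of the state.
- r.get_state(): the state, without advancing time (a new reading comes with each control period).
- cams.snapshot(name): name is "side" or "top"; returns a dict with "img" (400x640x3 uint8, red, green, blue), "camera_matrix" (3x3 intrinsics, pixels), "D" ([k1, k2, p1, p2, k3] as OpenCV has them; the pictures are not rectified), "camera_from_world" (4x4, takes a point from world to camera coordinates). Camera axes: x right, y up, looking along -z (the intrinsics and any distortion apply to the point x, -y, -z); pixel columns grow to the right and rows downward; lengths in m; the calibration is good to about 2 mm. A picture is of the moment at which its call begins. There is no depth.
- r.finish_job(): hands the job in; it is judged then, once.
The state is a dict: "clock": time; "q": joint angles; "qd": joint speeds; "joint_torque": joint torques, N m; "tool_pos": TCP position; "eef_rot": TCP orientation; "contact_force": force on the tool from outside, world axes, zero at the start; "moment": the same for the moment, N m; "opening": opening from 0.0 (shut) to 1.0 (fully open); "finger_force": force on a finger pad.
Only numpy, scipy, OpenCV 4.12 (cv2) and the standard library are available. Lean on these libraries where they do the work, as an engineer would, in place of code of your own. Each camera call takes 0.05 s, during which the arm holds its last target. There are 200 camera calls.

### The job

Two lower housing halves stand on the bench; only one of them has its bearing in it, standing a little proud of the joint face, while the other holds just a flat spacer ring below its face. Pick up the loose housing cap, lower it onto the two dowels of the half with the bearing, press it down against the spring until the joint faces are fully closed, and keep pressing: the job finishes with the gripper still on the cap holding the housing firmly shut. Leave the bearing and the spacer ring in their pockets and don't disturb the other things on the bench.

Things in the scene. Friction and masses are not known exactly. Their poses are not given: they have to be found in the camera images.
- cap: loose upper half: aluminium plate 120 (x) x 60 (y) x 12 mm, two 12 mm through holes at x = +-45, y = 0; on top in the middle a grip rib 50 (x) x 24 (y) mm, up to 43 mm above the underside: pinch it across its 24 mm. 0.26-0.40 kg. Lies underside down, turned up to 0.8 rad from world x. Origin: centre of underside, z up; closed, it is 48 mm above the block's origin, 1 mm play round the dowels
- block_a: lower half, fixed to the bench: foot plate 136 x 80 x 8 mm, on it an aluminium block 120 (x) x 60 (y) x 40 mm, its top (joint face) 48 mm above the bench. Two 10 mm dowels with round noses at x = +-45 mm, y = 0, tops 64 mm above the bench; between them a 45 mm round pocket with a sprung seat. Origin: centre of underside at bench height, x along the line of dowels, turned up to 0.4 rad
- block_b: the other lower half, identical to block_a: same sizes, origin and axes, also immovable. One of the two holds the bearing, the other the spacer ring, each lying centred on the seat in the pocket; which holds which changes, and so do their places. The cap fits either block, and either way round (half a turn makes no difference)
- bearing: steel ball bearing, 42 mm outside, 19 mm bore, 15 mm high, in one block's pocket, top 6 mm above the joint face. The spring under it resists with 3.6 N, rising to 9 N when pushed level with the face (the cap's weight helps); then the faces meet and stop hard. Let go, the spring lifts the cap again. Origin: centre of underside
- spacer: flat steel ring, 42 mm outside, 31 mm bore, 6 mm high, in the other block's pocket, its top 3 mm below the joint face. Origin: centre of underside
- die_1: round threading die, 25 mm diameter, 9 mm high, lying on the bench among the task's things; bystander. Origin: centre of its underside
- die_2: a second such die; bystander
- die_3: a third such die; bystander
- wrench: steel wrench lying flat on the bench beyond the work area; bystander
- screwdriver: screwdriver lying on the bench to the right of the work area; bystander
- can: grey can, 60 mm diameter, 150 mm high, standing upright on the left; bystander
- bolt: round-headed bolt, 22 mm head, 38 mm high, standing on its head among the task's things; bystander
Things that resemble listed ones, but are neither listed nor needed, are in the scene too. What is shaped like the cap but orange is not meant. What is shaped like the block_b but blue is not meant.

How it is judged:
On the way, in this order (a step that is already met when the one before it is completed fails the run):
1. the cap has been lifted off the bench, above the height of the dowels (height (world z) of cap above 0.066 m), for 0.1 s.
2. the cap sits closed on the dowels of the block with the bearing, the joint faces pressed together (((z of cap in the frame of block_a below 0.0495 m and horizontal distance between cap and block_a below 0.003 m and angle between the x axis of cap and the x axis of block_a, either way round below 0.06 rad and angle between cap's own z axis and vertical below 0.05 rad and horizontal distance between bearing and block_a below 0.005 m and contact force between cap and block_a above 2 N) or (z of cap in the frame of block_b below 0.0495 m and horizontal distance between cap and block_b below 0.003 m and angle between the x axis of cap and the x axis of block_b, either way round below 0.06 rad and angle between cap's own z axis and vertical below 0.05 rad and horizontal distance between bearing and block_b below 0.005 m and contact force between cap and block_b above 2 N))), for 0.3 s.
At the end, for the whole second after the job is handed in: cap level (0.05 rad) on the dowels of the block with the bearing, within 3 mm and 0.06 rad, underside within 1.5 mm of the joint face and pressing on it with over 2 N, bearing within 5 mm of centre, fingers bearing on the cap with over 1 N, cap at rest (0.01 m/s) (((z of cap in the frame of block_a below 0.0495 m and horizontal distance between cap and block_a below 0.003 m and angle between the x axis of cap and the x axis of block_a, either way round below 0.06 rad and angle between cap's own z axis and vertical below 0.05 rad and horizontal distance between bearing and block_a below 0.005 m and contact force between cap and block_a above 2 N) or (z of cap in the frame of block_b below 0.0495 m and horizontal distance between cap and block_b below 0.003 m and angle between the x axis of cap and the x axis of block_b, either way round below 0.06 rad and angle between cap's own z axis and vertical below 0.05 rad and horizontal distance between bearing and block_b below 0.005 m and contact force between cap and block_b above 2 N)) and contact force between the fingers and cap above 1 N and linear speed of cap below 0.01 m/s); the arm keeps its last pose, push and grip.
It fails at once if a bystander was pushed more than 30 mm away (distance of any of die_1, die_2, die_3, wrench, screwdriver, can, bolt from where it was at the start of the episode above 0.03 m).
It fails at once if the bearing or the spacer ring was taken out of its pocket (moved more than 15 mm) (distance of any of bearing, spacer from where it was at the start of the episode above 0.015 m).
It also fails if it takes over 40 s, if anything falls off the work surface, if the arm or the gripper's body presses on something with over 40 N, if the wrist force passes 120 N, or if a joint passes its speed limit or range.

## Working session

There is one attempt and no reset: what is moved stays moved. The work goes in short steps, Python scripts to look and compute and a shell command to move; the robot and the scene stay as the last step left them, time stands still between calls to the robot, and variables do not carry over. Pictures are saved under pics/ and viewed, at most 10 in all, crops included, and the job is handed in when it is done.

```bash
ls; mkdir -p pics; python3 - <<'E'
from plant import r,cams
import cv2
s=r.get_state()
print({k:(v if not hasattr(v,'tolist') else v.tolist()) for k,v in s.items()}, r.pinch_z)
for n in('top','side'):
    d=cams.snapshot(n); cv2.imwrite(f'pics/{n}0.png',d['img'][:,:,::-1]); print(n,d['camera_matrix'],d['D'],d['camera_from_world'])
E
```

```text
pics
{'clock': 0.0, 'q': [1.2358056188185726, 0.6899960855576938, -0.19454373220296872, 1.5663309446191285, 0.15730223228692675, 0.9024878058533984, -0.21505602157689263], 'qd': [-0.0006797351046128557, -0.0016228532711389453, 0.0009826043527826304, 0.00058711029668147, -0.0027093493427462665, -0.001118737028134979, 0.00010269199554744542], 'joint_torque': [-0.00026126119337277487, -52.754963636398315, -1.2666861712932587, -15.34257709980011, -0.052538037998601794, 0.006518294831039384, 0.0002025042431341717], 'tool_pos': [0.22504851425239175, -0.582405743033752, 0.2379067179623415], 'eef_rot': [0.9830330258518775, 0.18342637295568356, -0.00022258297893931747, -0.0008867049352349767], 'contact_force': [0.8230174135558997, -0.5229083493227593, -0.5323585375515321], 'moment': [0.024013063227599774, -0.046217948923222237, -0.02609224564868459], 'finger_force': 0.0, 'opening': 0.999444055193336} 0.0187
top [[455.72255854   0.         324.64406145]
 [  0.         455.72255854 196.55138824]
 [  0.           0.           1.        ]] [-0.11812224  0.          0.          0.          0.        ] [[ 0.01504135 -0.99987553 -0.00476178 -0.00519589]
 [ 0.98403589  0.01395813  0.17742191 -0.57426313]
 [-0.17733336 -0.00735443  0.98412336 -1.10618262]
 [ 0.          0.          0.          1.        ]]
side [[379.37560353   0.         318.91438421]
 [  0.         379.37560353 197.42286125]
 [  0.           0.           1.        ]] [0.02606676 0.         0.         0.         0.        ] [[ 0.96801291 -0.25007486 -0.02033633 -0.56148885]
 [ 0.18613208  0.66141282  0.72655897 -0.17245786]
 [-0.16824342 -0.7071037   0.6868031  -0.97523052]
 [ 0.          0.          0.          1.        ]]
```

View pics/top0.png

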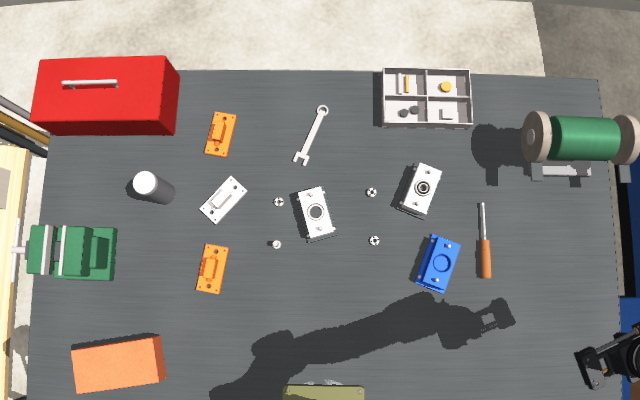

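View pics/side0.png

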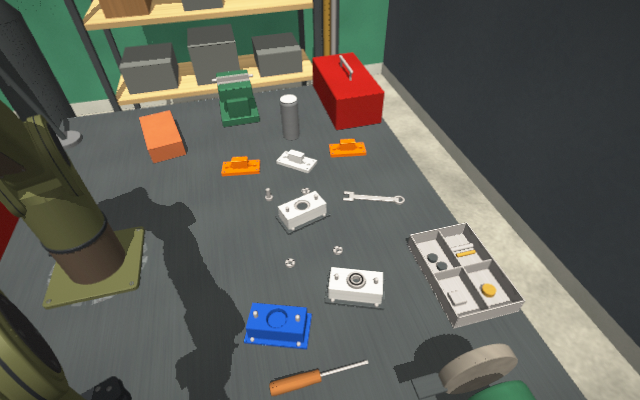

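Top view (col,row): cap candidates are white (223,200), orange (221,134) and orange (212,268). Block candidates are white (315,213), white (422,190) and blue (438,263). By description I choose the white cap, and the block at (422,190) looks like the one with the bearing. I'll check that in one crop.

```bash
cat > h.py <<'E'
import numpy as np,cv2
from plant import r,cams
from scipy.spatial.transform import Rotation as R
def ray(d,uv):
    K=np.array(d['camera_matrix']);D=np.array(d['D']);T=np.array(d['camera_from_world'])
    p=cv2.undistortPoints(np.array(uv,float).reshape(-1,1,2),K,D).reshape(-1,2)
    v=np.c_[p[:,0],-p[:,1],-np.ones(len(p))]@T[:3,:3]
    return -T[:3,:3].T@T[:3,3],v
def plane(d,uv,z):
    o,v=ray(d,uv); return o+v*((z-o[2])/v[:,2])[:,None]
def proj(d,P):
    T=np.array(d['camera_from_world']);p=np.asarray(P,float).reshape(-1,3)@T[:3,:3].T+T[:3,3]
    p=p*[1,-1,-1]
    return cv2.projectPoints(p,np.zeros(3),np.zeros(3),np.array(d['camera_matrix']),np.array(d['D']))[0].reshape(-1,2)
def crop(im,c,w,h,k):
    x,y=int(c[0]-w/2),int(c[1]-h/2)
    return cv2.resize(im[y:y+h,x:x+w],(w*k,h*k),interpolation=cv2.INTER_CUBIC)
E
python3 - <<'E'
from h import *
t=cams.snapshot('top');s=cams.snapshot('side')
T=t['img'];S=s['img']
row1=np.hstack([crop(T,c,66,66,4) for c in((223,200),(315,213),(422,190))])
row2=np.hstack([crop(S,c,66,66,4) for c in((297,160),(303,210),(356,287))])
cv2.imwrite('pics/c1.png',np.vstack([row1,row2])[:,:,::-1])
for n,d,cs in(('top',t,((223,200),(315,213),(422,190))),('side',s,((297,160),(303,210),(356,287)))):
    im=d['img'].astype(int); m=((im.min(2)>140)&(im.max(2)-im.min(2)<40)).astype('uint8')
    for c in cv2.findContours(m,cv2.RETR_EXTERNAL,cv2.CHAIN_APPROX_NONE)[0]:
        if cv2.contourArea(c)<150: continue
        q=cv2.minAreaRect(c)
        if min(abs(np.array(cs)-q[0]).max(1))<25: print(n,q,cv2.boxPoints(q).round(1).tolist())
E
```

```text
top ((315.28302001953125, 211.99053955078125), (48.21355438232422, 29.12043571472168), 74.05460357666016) [[294.70001220703125, 192.8000030517578], [322.70001220703125, 184.8000030517578], [335.8999938964844, 231.1999969482422], [307.8999938964844, 239.1999969482422]]
top ((223.11819458007812, 199.4552764892578), (23.85284996032715, 46.74480438232422), 42.709388732910156) [[198.5, 208.5], [230.1999969482422, 174.1999969482422], [247.6999969482422, 190.39999389648438], [216.0, 224.6999969482422]]
top ((422.8492431640625, 187.9409942626953), (25.993818283081055, 46.9670295715332), 21.370620727539062) [[402.20001220703125, 205.10000610351562], [419.29998779296875, 161.3000030517578], [443.5, 170.8000030517578], [426.3999938964844, 214.5]]
side ((355.54266357421875, 286.1158752441406), (54.55317306518555, 35.00679397583008), 6.340191841125488) [[326.5, 300.5], [330.3999938964844, 265.70001220703125], [384.6000061035156, 271.70001220703125], [380.70001220703125, 306.5]]
side ((302.8687744140625, 206.82440185546875), (32.93291091918945, 45.057037353515625), 64.53665161132812) [[275.3999938964844, 201.60000610351562], [316.1000061035156, 182.3000030517578], [330.29998779296875, 212.0], [289.6000061035156, 231.39999389648438]]
side ((296.20538330078125, 159.8324432373047), (38.52525329589844, 18.527408599853516), 17.102725982666016) [[275.1000061035156, 163.0], [280.5, 145.3000030517578], [317.29998779296875, 156.60000610351562], [311.8999938964844, 174.39999389648438]]
```

View pics/c1.png

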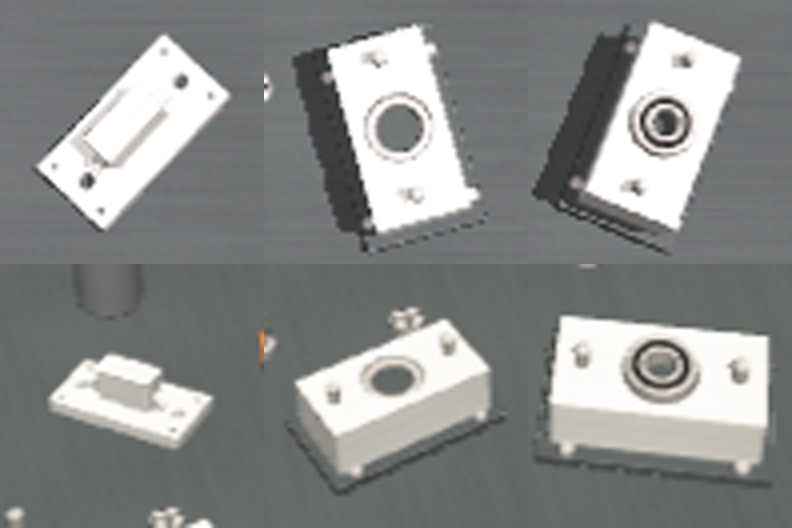

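The crop confirms it: the right block (top view 422,190) has the proud bearing with its dark ring, the middle one (315,213) has only the recessed ring, and the white cap is at (223,200). Next I measure their poses.

```bash
cat >> h.py <<'E'
def face(d,c,thr,z,rad=45):
    """bright face near pixel c -> rect centre & long-axis direction on plane z"""
    k=4;x0,y0=int(c[0]-rad),int(c[1]-rad)
    im=cv2.resize(d['img'][y0:y0+2*rad,x0:x0+2*rad],None,fx=k,fy=k,interpolation=cv2.INTER_CUBIC)
    m=(im.min(2)>thr).astype('uint8')
    m=cv2.morphologyEx(m,cv2.MORPH_OPEN,np.ones((5,5)))
    cs=[q for q in cv2.findContours(m,cv2.RETR_EXTERNAL,cv2.CHAIN_APPROX_NONE)[0] if cv2.contourArea(q)>1500]
    q=min(cs,key=lambda q:np.hypot(*(np.array(cv2.minAreaRect(q)[0])-rad*k)))
    uv=(cv2.convexHull(q)[:,0]+.5)/k-.5+[x0,y0]
    P=plane(d,uv,z)[:,:2]
    b=cv2.minAreaRect((P*1000).astype('float32')); B=cv2.boxPoints(b)
    e=[B[1]-B[0],B[2]-B[1]]; l=max(e,key=np.linalg.norm)
    a=np.arctan(l[1]/l[0]) if l[0] else np.pi/2
    return np.array(b[0]).round(1),np.array(b[1]).round(1),round(np.degrees(a),1)
E
python3 - <<'E'
from h import *
t=cams.snapshot('top');s=cams.snapshot('side')
for thr in(150,200,225,240): 
  for n,d,c,z in(('cap top',t,(223,200),.012),('cap side',s,(297,162),.012),('blk top',t,(422,190),.048),('blk side',s,(356,285),.048)):
    try: print(thr,n,*face(d,c,thr,z))
    except Exception as e: print(thr,n,'-',e)
# hand-picked from crop: holes / dowel tops / bearing ring / rib top
f=lambda px,py,c,i,j:((px-264*i)/4-.4+c[0]-33,(py-264*j)/4-.4+c[1]-33)
print('holes',plane(t,[f(181,81,(223,200),0,0),f(87,180,(223,200),0,0)],.010))
print('dowel top',plane(t,[f(688,57,(422,190),2,0),f(628,184,(422,190),2,0)],.064))
print('dowel side',plane(s,[f(581,347,(356,287),2,1),f(740,362,(356,287),2,1)],.064))
print('bearing top/side',plane(t,[f(662,124,(422,190),2,0)],.054),plane(s,[f(660,361,(356,287),2,1)],.054))
E
```

```text
150 cap top [569.9 272. ] [ 65.2 123.5] -41.2
150 cap side [575.9 275.3] [ 91.7 126.9] -41.0
150 blk top [ 601.9 -248.4] [ 66.5 124.3] -22.2
150 blk side [ 598.5 -260.9] [ 92.3 122.6] -22.1
200 cap top [570.  272.2] [ 62.6 121.7] -41.0
200 cap side [577.7 278.4] [ 79.5 121.2] -41.5
200 blk top [ 601.9 -248.3] [ 63.9 122.1] -22.1
200 blk side [ 603.7 -247.8] [ 61.9 120.6] -22.1
225 cap top [570.1 272.3] [ 61.3 120.8] -40.9
225 cap side [577.8 278.9] [ 76.4 119.1] -41.2
225 blk top [ 601.8 -248.3] [ 62.7 121.1] -22.0
225 blk side [ 603.8 -247.5] [ 59.6 119.4] -22.1
240 cap top [570.1 272.3] [ 60.4 119.9] -41.0
240 cap side [561.9 260.6] [ 27.2 116.2] -42.9
240 blk top [ 601.8 -248.2] [ 61.6 120.5] -22.1
240 blk side [ 603.9 -247.3] [ 58.5 118.3] -22.1
holes [[0.60453473 0.24249119 0.01      ]
 [0.53712853 0.30191431 0.01      ]]
dowel top [[ 0.64239137 -0.26113831  0.064     ]
 [ 0.55971449 -0.22081746  0.064     ]]
dowel side [[ 0.56129118 -0.23149577  0.064     ]
 [ 0.64441591 -0.26456512  0.064     ]]
bearing top/side [[ 0.60056152 -0.24540227  0.054     ]] [[ 0.60407632 -0.24575636  0.054     ]]
```

```bash
python3 -m pendant '[[-1,[45,-25,0],[0,0,0]],[-1,[45,-25,0],[0,0,0]],[-1,[45,-25,0],[0,0,0]],[-1,[45,-25,0],[0,0,0]],[-1,[45,-25,0],[0,0,0]],[-1,[45,-25,0],[0,0,0]],[-1,[45,-25,0],[0,0,0]],[-1,[45,-25,0],[0,0,0]]]' 30; python3 -m pendant '[[-1,[34,-59,0],[0,0,0]],[-1,[34,-59,0],[0,0,0]],[-1,[34,-59,0],[0,0,0]],[-1,[34,-59,0],[0,0,0]],[-1,[34,-59,0],[0,0,0]],[-1,[34,-59,0],[0,0,0]],[-1,[34,-59,0],[0,0,0]],[-1,[32,-60,0],[0,0,0]]]'; python3 -m pendant '[[-1,[0,0,0],[0,0,-10]],[-1,[0,0,0],[0,0,-10]],[-1,[0,0,0],[0,0,-10]],[-1,[0,0,0],[0,0,-10]],[-1,[0,0,0],[0,0,-10]],[-1,[0,0,0],[0,0,-10]],[-1,[0,0,0],[0,0,-10]],[-1,[0,0,0],[0,0,-10]]]'
cat >> h.py <<'E'
def to(target,yaw):
    """mm shift in tool axes and z turn (deg) from measured pose; yaw = wanted world angle of tool x"""
    s=r.get_state(); M=R.from_quat(s['eef_rot']); m=M.as_matrix()
    y=np.degrees(np.arctan2(m[1,0],m[0,0]))
    W=R.from_euler('z',yaw,degrees=True)*R.from_euler('x',180,degrees=True)
    print('t',round(s['clock'],2),'tcp',(np.array(s['tool_pos'])*1000).round(1),'yaw',y.round(2),'shift',(m.T@(np.array(target)-np.array(s['tool_pos'])*1000)).round(1),'rotvec',np.degrees((M.inv()*W).as_rotvec()).round(2),'q',np.round(s['q'],2),'F',np.round(s['contact_force'],1),'op',round(s['opening'],3),'ff',round(s['finger_force'],1))
E
python3 -c "
from h import *
to([570,272,100],139)"
```

```text
clock: 1.3
tool_pos: [0.49, -0.2654, 0.2388]
eef_rot: [0.983, 0.183, 0.0, 0.0]
contact_force: [0.3, -0.1, -0.4]
opening: 0.996
finger_force: 0.0
clock: 2.3
tool_pos: [0.5639, 0.2297, 0.2388]
eef_rot: [0.983, 0.183, 0.0, 0.0]
contact_force: [0.3, 0.0, 0.3]
opening: 0.997
finger_force: 0.0
clock: 3.3
tool_pos: [0.5637, 0.2276, 0.2387]
eef_rot: [0.633, 0.774, -0.0, 0.0]
contact_force: [-0.1, -0.0, -0.9]
opening: 1.001
finger_force: 0.0
t 3.3 tcp [563.7 227.6 238.7] yaw 101.45 shift [ 42.3  15.  138.6] rotvec [-1.000e-02  1.000e-02 -3.755e+01] q [-0.18  0.7  -0.5   1.61  0.39  0.93 -0.62] F [-0.1 -0.  -0.9] op 1.001 ff 0.0
```

```bash
python3 -m pendant '[[-1,[42,15,0],[0,0,0]],[-1,[0,0,0],[0,0,-10]],[-1,[0,0,0],[0,0,-10]],[-1,[0,0,0],[0,0,-10]],[-1,[0,0,40],[0,0,-7.5]],[-1,[0,0,40],[0,0,0]],[-1,[0,0,30],[0,0,0]],[-1,[0,0,0],[0,0,0]]]' ; python3 - <<'E'
from h import *
to([570,272.2,15],139)
T=cams.snapshot('top')['img'];S=cams.snapshot('side')['img']
cv2.imwrite('pics/c2.png',np.hstack([crop(T,(223,195),90,90,4),crop(S,(297,160),90,90,4)])[:,:,::-1])
E
```

```text
clock: 4.3
tool_pos: [0.569, 0.2705, 0.1265]
eef_rot: [0.353, 0.936, -0.002, -0.001]
contact_force: [0.0, -0.4, 1.0]
opening: 1.0
finger_force: 0.0
t 4.3 tcp [569.  270.5 126.5] yaw 138.64 shift [  0.3   2.5 111.4] rotvec [-0.29 -0.06 -0.36] q [-0.21  0.89 -0.59  1.63  0.63  0.82 -0.21] F [ 0.  -0.4  1. ] op 1.0 ff 0.0
```

View pics/c2.png

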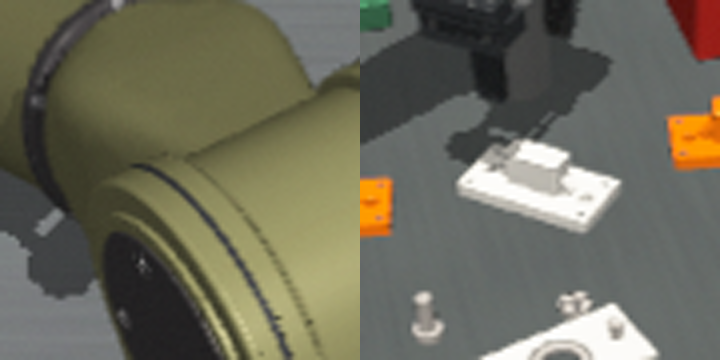

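The top view is blocked by the arm. In the side view the fingers hang above the cap's rib, which shows at about crop (535,165). I'm descending.

```bash
python3 -m pendant '[[-1,[0.3,2.5,20],[0,0,0]],[-1,[0,0,25],[0,0,0]],[-1,[0,0,25],[0,0,0]],[-1,[0,0,15],[0,0,0]],[-1,[0,0,10],[0,0,0]],[-1,[0,0,0],[0,0,0]]]' ; python3 - <<'E'
from h import *
to([570,272.2,15],139)
E
```

```text
clock: 5.15
tool_pos: [0.5716, 0.2739, 0.0334]
eef_rot: [0.353, 0.936, -0.0, -0.0]
contact_force: [-0.0, -0.5, 0.5]
opening: 0.997
finger_force: 0.0
t 5.15 tcp [571.6 273.9  33.4] yaw 138.63 shift [ 0.1 -2.3 18.4] rotvec [-0.02 -0.   -0.37] q [-0.25  1.02 -0.51  1.65  0.73  0.67 -0.29] F [-0.  -0.5  0.5] op 0.997 ff 0.0
```

```bash
python3 -m pendant '[[-1,[0,-2,10],[0,0,-0.4]],[-1,[0,0,8],[0,0,0]],[-1,[0,0,0],[0,0,0]],[1,[0,0,0],[0,0,0]],[1,[0,0,0],[0,0,0]],[1,[0,0,0],[0,0,0]],[1,[0,0,0],[0,0,0]],[1,[0,0,0],[0,0,0]]]' 50; python3 -m pendant '[[1,[0,0,0],[0,0,0]],[1,[0,0,0],[0,0,0]]]'; python3 - <<'E'
from h import *
to([570,272.2,15],139)
E
```

```text
clock: 6.15
tool_pos: [0.5704, 0.2724, 0.0157]
eef_rot: [0.35, 0.937, -0.0, 0.0]
contact_force: [-0.0, -0.6, 0.5]
opening: 0.459
finger_force: 0.0
clock: 6.4
tool_pos: [0.5705, 0.2725, 0.0157]
eef_rot: [0.35, 0.937, 0.0, 0.0]
contact_force: [1.3, 1.2, 0.1]
opening: 0.267
finger_force: 50.0
t 6.4 tcp [570.5 272.5  15.7] yaw 139.03 shift [ 0.1 -0.6  0.7] rotvec [0.02 0.   0.03] q [-0.26  1.04 -0.49  1.66  0.75  0.64 -0.3 ] F [1.3 1.2 0.1] op 0.267 ff 50.0
```

```bash
python3 -m pendant '[[1,[0,0,-15],[0,0,0]],[1,[0,0,-30],[0,0,0]],[1,[0,0,-35],[0,0,0]],[1,[0,0,-35],[0,0,0]],[1,[0,0,-15],[0,0,0]],[1,[-15,-15,0],[0,0,0]],[1,[-30,-30,0],[0,0,0]],[1,[-30,-31,0],[0,0,0]]]'; python3 -m pendant '[[1,[-30,-30,0],[0,0,0]],[1,[-30,-30,0],[0,0,0]],[1,[-30,-30,0],[0,0,0]],[1,[-30,-30,0],[0,0,0]],[1,[-30,-30,0],[0,0,0]],[1,[-30,-30,0],[0,0,0]],[1,[-30,-30,0],[0,0,0]],[1,[-30,-30,0],[0,0,0]]]'; python3 -m pendant '[[1,[-30,-30,0],[0,0,0]],[1,[-15,-20,0],[0,0,0]],[1,[0,0,0],[0,0,-7]],[1,[0,0,0],[0,0,-7]],[1,[0,0,0],[0,0,-5]],[1,[0,0,0],[0,0,0]]]';python3 - <<'E'
from h import *
to([602,-248,100],158)
E
```

```text
clock: 7.4
tool_pos: [0.5762, 0.1619, 0.1438]
eef_rot: [0.35, 0.937, -0.002, -0.001]
contact_force: [-0.1, 0.1, -3.4]
opening: 0.268
finger_force: 50.0
clock: 8.4
tool_pos: [0.5986, -0.1762, 0.1436]
eef_rot: [0.351, 0.937, -0.001, -0.002]
contact_force: [-0.6, 0.8, -2.5]
opening: 0.268
finger_force: 50.0
clock: 9.15
tool_pos: [0.5999, -0.2416, 0.1436]
eef_rot: [0.192, 0.981, -0.0, -0.002]
contact_force: [0.1, 0.3, -3.0]
opening: 0.265
finger_force: 50.0
t 9.15 tcp [ 599.9 -241.6  143.6] yaw 157.9 shift [-4.5 -5.  43.6] rotvec [-0.1  -0.22 -0.1 ] q [ 0.69  0.93 -0.75  1.56  0.74  0.96  0.88] F [ 0.1  0.3 -3. ] op 0.265 ff 50.0
```

```bash
python3 -m pendant '[[1,[-4.5,-5,10],[0,0,0]],[1,[0,0,20],[0,0,0]],[1,[0,0,15],[0,0,0]],[1,[0,0,0],[0,0,0]],[1,[0,0,0],[0,0,0]]]';python3 - <<'E'
from h import *
to([602,-248,100],158)
t=cams.snapshot('top');s=cams.snapshot('side')
T=t['img'];S=s['img']
cv2.imwrite('pics/c3.png',np.hstack([crop(T,(425,180),90,90,4),crop(S,(350,265),90,90,4)])[:,:,::-1])
E
```

```text
clock: 9.78
tool_pos: [0.6049, -0.246, 0.1009]
eef_rot: [0.19, 0.982, 0.0, 0.0]
contact_force: [-0.2, -0.1, -2.2]
opening: 0.268
finger_force: 50.0
t 9.78 tcp [ 604.9 -246.   100.9] yaw 158.05 shift [ 1.9 -3.   0.9] rotvec [0.02 0.02 0.05] q [ 0.68  0.99 -0.72  1.56  0.78  0.9   0.86] F [-0.2 -0.1 -2.2] op 0.268 ff 50.0
```

View pics/c3.png

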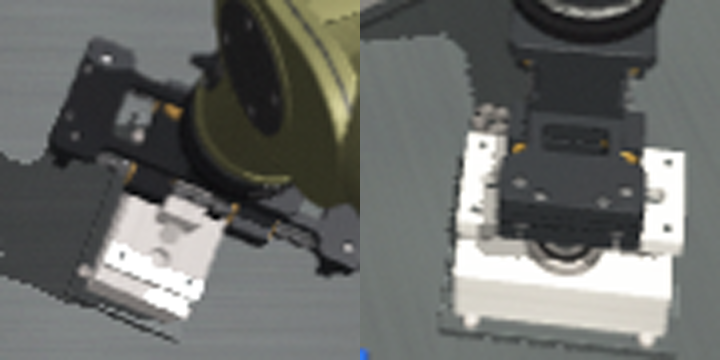

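```bash
python3 - <<'E'
from h import *
s=cams.snapshot('side');t=cams.snapshot('top')
f=lambda L:[((x-360)/4-.4+305,y/4-.4+220) for x,y in L]
z=.1009-.0157+.012
c=plane(s,f([(667,170),(666,240),(472,222),(482,145)]),z)*1000
k=plane(s,f([(686,152),(682,252),(458,235),(472,130)]),z)*1000
h=plane(s,f([(656,195)]),z)*1000
for P in(c,k):
    e=P[:2].mean(0)-P[2:].mean(0);w=P[[1,2]].mean(0)-P[[0,3]].mean(0)
    print(P[:,:2].round(1).tolist(),P.mean(0).round(1),np.linalg.norm(e).round(1),np.degrees(np.arctan2(e[1],e[0])).round(1),np.linalg.norm(w).round(1))
print('hole',h)
to([602,-248,100],158)
g=s['img'].min(2)
cv2.imwrite('pics/c4.png',np.hstack([crop(s['img'],(331,267),46,50,8),crop(s['img'],(380,267),46,50,8)])[:,:,::-1])
E
```

```text
[[660.9, -249.1], [643.6, -292.0], [547.1, -253.9], [566.9, -205.4]] [ 604.6 -250.1   97.2] 103.7 -23.3 49.3
[[675.7, -240.3], [649.0, -301.2], [537.5, -259.9], [564.4, -193.6]] [ 606.6 -248.7   97.2] 119.8 -21.6 69.0
hole [[ 648.98118349 -263.32583348   97.2       ]]
t 9.97 tcp [ 605.  -246.3  101.4] yaw 158.03 shift [ 2.2 -2.7  1.4] rotvec [0.01 0.07 0.03] q [ 0.68  0.99 -0.72  1.56  0.78  0.9   0.86] F [-0.2  0.3 -2.7] op 0.268 ff 50.0
```

View pics/c4.png

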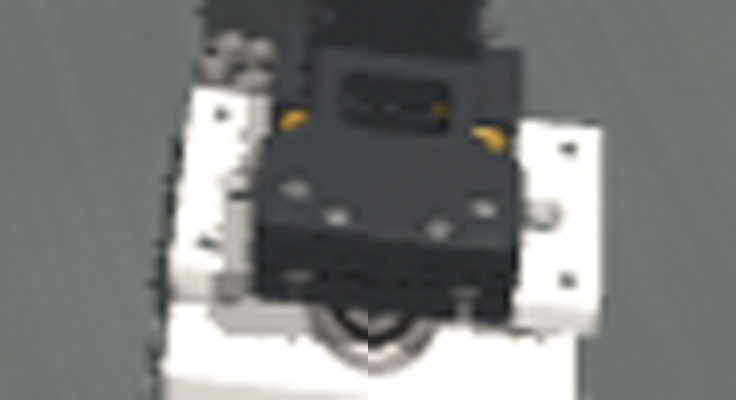

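```bash
python3 - <<'E'
from h import *
s=cams.snapshot('side');t=cams.snapshot('top')
g=lambda x,y:((x/8-.44+308) if x<368 else (x-368)/8-.44+357, y/8-.44+242)
z=.1011-.0157+.012
c=plane(s,[g(*p) for p in((568,149),(568,280),(205,242),(222,115))],z)*1000
e=c[:2].mean(0)-c[2:].mean(0)
print('side cap',c[:,:2].round(1).tolist(),c.mean(0).round(1),np.linalg.norm(e),np.degrees(np.arctan2(e[1],e[0])).round(1))
# bearing dark seal ring in start pictures
for n,d,c in(('top',t,(422,188)),('side',s,(356,281))):
    im=cv2.imread(f'pics/{n}0.png').min(2); x0,y0=c[0]-14,c[1]-14
    p=cv2.resize(im[y0:y0+28,x0:x0+28],None,fx=8,fy=8,interpolation=cv2.INTER_CUBIC)
    for thr in(90,120,180):
        cs=cv2.findContours((p<thr).astype('uint8'),cv2.RETR_EXTERNAL,cv2.CHAIN_APPROX_NONE)[0]
        q=max([k for k in cs if len(k)>5],key=lambda k:cv2.contourArea(k)); e=cv2.fitEllipse(q)
        uv=(np.array(e[0])+.5)/8-.5+[x0,y0]; print(n,thr,uv.round(2),np.round(e[1],0)/8,(plane(d,[uv],.054)*1000).round(1))
E
```

```text
side cap [[663.2, -244.5], [647.3, -285.2], [550.6, -246.1], [567.2, -205.9]] [ 607.1 -245.4   97.4] 103.8855928158629 -22.0
top 90 [409.81 177.86] [ 5.125 17.625] [[ 625.6 -214.2   54. ]]
top 120 [422.83 187.26] [12.125 12.375] [[ 601.5 -247.3   54. ]]
top 180 [422.88 187.22] [12.875 13.125] [[ 601.6 -247.4   54. ]]
side 90 [355.75 278.7 ] [11.625 13.875] [[ 603.7 -248.    54. ]]
side 120 [355.74 278.71] [12.  14.5] [[ 603.6 -248.    54. ]]
side 180 [355.47 279.97] [15.125 18.375] [[ 602.  -251.1   54. ]]
```

```bash
python3 -m pendant '[[1,[2,-3,5],[0,0,0]],[1,[0,0,8],[0,0,0]],[1,[0,0,5],[0,0,0]],[1,[0,0,0],[0,0,0]]]' 60;python3 - <<'E'
from h import *
to([601.8,-248.2,78],158)
E
```

```text
clock: 10.58
tool_pos: [0.6012, -0.2482, 0.0819]
eef_rot: [0.19, 0.982, 0.0, -0.001]
contact_force: [-0.7, -1.0, -2.6]
opening: 0.265
finger_force: 60.0
t 10.57 tcp [ 601.2 -248.2   81.9] yaw 158.04 shift [-0.6  0.2  3.9] rotvec [-0.01 -0.07  0.04] q [ 0.68  1.01 -0.71  1.58  0.81  0.87  0.85] F [-0.7 -1.  -2.6] op 0.265 ff 60.0
```

```bash
python3 -m pendant '[[1,[-0.5,0,2],[0,0,0]],[1,[0,0,2],[0,0,0]],[1,[0,0,2],[0,0,0]],[1,[0,0,0],[0,0,0]]]';python3 - <<'E'
from h import *
to([601.8,-248.2,78],158); print(r.get_state()['moment'])
E
```

```text
clock: 11.08
tool_pos: [0.6019, -0.2485, 0.0766]
eef_rot: [0.191, 0.982, -0.0, -0.0]
contact_force: [-0.3, 0.3, -3.0]
opening: 0.269
finger_force: 60.0
t 11.07 tcp [ 601.9 -248.5   76.6] yaw 158.03 shift [ 0.2  0.3 -1.4] rotvec [-0.01 -0.01  0.03] q [ 0.68  1.02 -0.7   1.58  0.81  0.86  0.84] F [-0.3  0.3 -3. ] op 0.269 ff 60.0
[ 0.05736802 -0.20569452 -0.00959027]
```

No contact 3 mm below the dowel tops, so the holes are over the dowel noses. I'll continue down.

```bash
python3 -m pendant '[[1,[0,0,2],[0,0,0]],[1,[0,0,2],[0,0,0]],[1,[0,0,1.5],[0,0,0]],[1,[0,0,0],[0,0,0]]]';python3 - <<'E'
from h import *
to([601.8,-248.2,70],158); print(r.get_state()['moment'])
E
```

```text
clock: 11.58
tool_pos: [0.6019, -0.2485, 0.071]
eef_rot: [0.191, 0.982, -0.0, -0.0]
contact_force: [-0.2, -0.4, -2.9]
opening: 0.269
finger_force: 60.0
t 11.57 tcp [ 601.9 -248.5   71. ] yaw 158.03 shift [0.2 0.3 1. ] rotvec [-0.01 -0.02  0.03] q [ 0.67  1.03 -0.7   1.58  0.82  0.85  0.84] F [-0.2 -0.4 -2.9] op 0.269 ff 60.0
[-0.02961125 -0.13645202 -0.02678218]
```

```bash
python3 -m pendant '[[1,[0,0,1.5],[0,0,0]],[1,[0,0,1.5],[0,0,0]],[1,[0,0,1],[0,0,0]],[1,[0,0,0],[0,0,0]]]'; python3 -m pendant '[[1,[0,0,1.5],[0,0,0]],[1,[0,0,1],[0,0,0]],[1,[0,0,0],[0,0,0]]]';python3 - <<'E'
from h import *
to([601.8,-248.2,63.5],158); print(r.get_state()['moment'])
E
```

```text
clock: 12.08
tool_pos: [0.6022, -0.2485, 0.0676]
eef_rot: [0.191, 0.982, -0.0, 0.0]
contact_force: [-0.7, -0.0, 1.5]
opening: 0.269
finger_force: 60.0
clock: 12.45
tool_pos: [0.6023, -0.2485, 0.065]
eef_rot: [0.191, 0.982, -0.0, 0.0]
contact_force: [-1.3, 0.2, 4.0]
opening: 0.266
finger_force: 60.0
t 12.45 tcp [ 602.3 -248.5   65. ] yaw 158.03 shift [0.6 0.1 1.5] rotvec [0.   0.03 0.03] q [ 0.67  1.03 -0.69  1.58  0.83  0.84  0.83] F [-1.3  0.2  4. ] op 0.266 ff 60.0
[0.01164823 0.08983024 0.00623449]
```

```bash
python3 -m pendant '[[1,[0.3,0,1],[0,0,0]],[1,[0,0,0.5],[0,0,0]],[1,[0,0,0.5],[0,0,0]],[1,[0,0,0],[0,0,0]]]'; python3 -m pendant '[[1,[0,0,0.5],[0,0,0]],[1,[0,0,0.5],[0,0,0]],[1,[0,0,0],[0,0,0]]]';python3 - <<'E'
from h import *
to([601.8,-248.2,63.5],158); print(r.get_state()['moment'])
E
```

```text
clock: 12.95
tool_pos: [0.6022, -0.2485, 0.0637]
eef_rot: [0.191, 0.982, -0.0, 0.001]
contact_force: [-2.3, 0.0, 10.1]
opening: 0.267
finger_force: 60.0
clock: 13.32
tool_pos: [0.6022, -0.2485, 0.0637]
eef_rot: [0.191, 0.982, -0.0, 0.001]
contact_force: [-4.3, 0.5, 15.5]
opening: 0.27
finger_force: 60.0
t 13.32 tcp [ 602.2 -248.5   63.7] yaw 158.02 shift [0.5 0.2 0.2] rotvec [-0.03  0.09  0.02] q [ 0.67  1.03 -0.69  1.58  0.83  0.84  0.83] F [-4.3  0.5 15.5] op 0.27 ff 60.0
[ 0.08706008  0.75046068 -0.00202025]
```

```bash
python3 -m pendant '[[1,[0,0,1],[0,0,0]],[1,[0,0,1],[0,0,0]],[1,[0,0,0],[0,0,0]],[1,[0,0,0],[0,0,0]],[1,[0,0,0],[0,0,0]],[1,[0,0,0],[0,0,0]]]';python3 - <<'E'
from h import *
to([601.8,-248.2,63.5],158); print(r.get_state()['moment'])
s=cams.snapshot('side');cv2.imwrite('pics/c5.png',crop(s['img'],(352,275),100,100,6)[:,:,::-1])
E
```

```text
clock: 14.08
tool_pos: [0.6022, -0.2486, 0.0636]
eef_rot: [0.191, 0.982, -0.001, 0.001]
contact_force: [-8.2, 0.3, 27.6]
opening: 0.264
finger_force: 60.0
t 14.07 tcp [ 602.2 -248.6   63.6] yaw 158.01 shift [0.5 0.2 0.1] rotvec [-0.08  0.11  0.01] q [ 0.67  1.03 -0.69  1.58  0.83  0.84  0.83] F [-8.2  0.3 27.6] op 0.264 ff 60.0
[0.16460865 1.66174494 0.01483803]
```

View pics/c5.png

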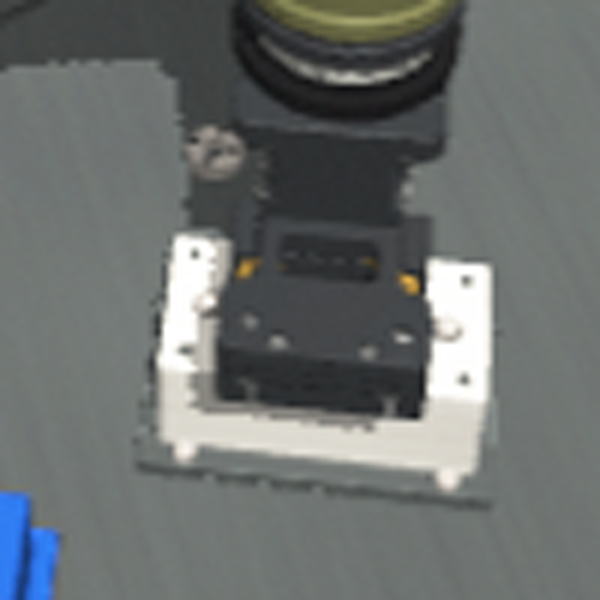

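The cap is flush on the bearing block, with the dowels through both holes at crop (205,305) and (450,328). The push holds steady at about 28 N, so I'm handing in.

```bash
python3 -c "
from plant import r
print(r.finish_job())"
```

```text
the job is handed in; nothing more can be done
None
```

The cap is closed on the dowels of the block with the bearing, with the gripper still on it and pressing down at about 28 N; the job is handed in at about 14 s, and no verdict was returned.

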